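Open the bench dust gate with its removable crank

TASK

Open the gate in the bench's dust pipe: set the loose crank fully down on the square shaft on top of the pipe, turn it clockwise (seen from above) until the gate is fully open at its stop, then lift the crank off and stand it upright in the shallow grey tray.

Things in the scene. Friction and masses are not known exactly. Their poses are not given: they have to be found in the camera images.
- crank: Loose dark crank, 0.4 kg, upright. Origin: centre of hub underside, z up. Hub 36 mm square, 44 high; socket below 20.5 mm square, 34 deep, sides along x, y. Grip the 26 mm square neck above it (44 to 85 mm up). Arm 20 mm wide, 34 to 44 mm up, reaches 94 mm along +x (38 along -x); 24 mm wooden handle at 84 mm, top 98 mm up, fixed. Not the T-shaped key with a round stem.
- spindle_seat (a point): Foot of the upright 18 mm square shaft, on its axis, on the 46 mm collar where the hub rests, 100 mm above the bench; pipe and all else near lies lower. Shaft rises 30 mm, last 10 mm tapering to 8.5 mm; flats along this frame's x, y, which turns with it. Crank fits in 4 quarter-turn positions, play 1.2 mm each way, 8 degrees. Pointer along +y, 70 mm long.
- spindle (a joint): Angle of the gate's shaft: 0 shut (pointer across the pipe), 1.57 fully open at a hard stop (pointer along the pipe, towards its open mouth). Grows clockwise seen from above; friction about 0.15 N m, stays where left. Starts between 0 and 0.3.
- tray: Shallow open grey plastic tray fixed to the bench, 200 mm (its x) by 150 mm (its y), 25 mm high, walls and floor 5 mm thick. Origin: centre of its underside, z up. The crank's hub stands on its floor; arm and handle may reach out over the rim.
Not all that is in view belongs to the job. Leave any pink look-alike of the crank alone.

How it is judged:
By the outcome, as a careful person would: the job done as asked, in the order asked, and still so for the second after the job is handed in, with the robot touching nothing.
It also fails if it takes over 56 s, if anything falls off the work surface, if the arm or the gripper's body presses on something with over 40 N, if the wrist force passes 120 N, or if a joint passes its speed limit or range.

ROBOT

A 6-joint arm with a two-finger parallel gripper is mounted at the origin on the work surface. World frame = base frame: x ahead of the robot, y to its left, z up, the work surface at z = 0. Lengths are in mm, angles in rad, forces in N, time in s.
With the tool pointing down it reaches from about 300 to 775 mm from the base axis. Payload 14.6 kg.
Tool frame: the origin (TCP) lies midway between the tips of the shut fingers; the grasp point (between the pads) lies 19 mm behind it (manip.hold_point_z is the distance from the TCP to the grasp point, in mm); z points along the fingers, y is the direction in which the jaws open and shut (so a half turn about z gives the same grasp; the last joint's range is limited). The gripper opens to 94 mm and grips with 3 to 60 N. Pads are 16 mm wide; open, the fingers measure 119 mm over their backs; the gripper's body (75 mm by 177 mm) begins 78 mm behind the grasp point.
Start: joints at [-1.325, 0.3, 1.521, -0, 1.321, -0.067], TCP at [169.241, -523.304, 205.446] pointing down, gripper open.
Joint ranges: [-3.03, 3.03], [-0.79, 2.21], [0.23, 2.52], [-1.04, 4.18], [0, 3.07], [-2.55, 2.55]. Speed limits (rad/s): [2.22, 2.22, 2.57, 3.14, 3.14, 3.14].

INTERFACE

Orientations are given as [roll, pitch, yaw] about the fixed x, y, z axes, in that order (R = Rz(yaw) Ry(pitch) Rx(roll)).
In Python, from cell import manip gives the robot as it stands.
- The arm moves only by the shell command python3 -m crank 'ROWS' [OPENING] [FORCE]. ROWS is JSON, a list of rows, each an object with "offset": the shift along the world's x, y, z in m, a list of three; "spin": the turn about the world's z in degrees. In form: [{"offset": [dx, dy, dz], "spin": spin}, ...]. A call has exactly 8 rows; each row is the pose to reach, as a shift and turn from the pose measured when the call began; what a row does not reach only later rows make up. A row lasts 1/12 s, in which the tool goes at most 41.7 mm and 7.16 degrees, less where a joint would pass 70% of its speed; a pose out of reach is approached as far as the arm can. A call with a gripper value outside its range is refused whole. OPENING is the opening, from 0 (shut) to 1 (fully open), set as the call begins (- or left out, the last holds). The fingers move at their own pace and stop on an object; FORCE is the grip in N (left out, the last holds). Time passes only in rows, so rows that repeat a pose let the fingers close, or fill a call up. It gives the time, the measured TCP pose, the force and the opening at its end, in the units of the state.
- manip.read_state(): the state, without advancing time (a new reading comes with each control period).
- manip.camera(name): name is "scene" or "top"; returns a dict with "pixels" (480x640x3 uint8, red, green, blue), "fx", "fy", "cx", "cy" (pixels), "extrinsics" (4x4, takes a point from world to camera coordinates). Camera axes: x right, y down, z forward; pixel columns grow to the right and rows downward; lengths in mm; the calibration is good to about 2 mm. A picture is of the moment at which its call begins. There is no depth.
- manip.sign_off(): hands the job in, once; it reports no verdict.
Trained networks look in a picture, given as the dict that the camera call returned (one of the last four; its "shot" number tells which), for a name from the list of things; names that differ only in an ending like _2 or _b are one class to them, and where a whole thing is asked for, a point or a joint stands for the part that bears it (a point fixed in the world has none). Each returns a list of dicts, best first, with "conf" (0 to 1); they miss things now and then, are a little off and sometimes report something else, mostly with a low value. They report only what shows in the picture. A call takes as long as a camera call. They do not tell look-alikes from the thing itself.
- manip.search_frame(picture, name): "location" ([x, y, z] in mm, in world coordinates, good to about 4 mm: the middle of the surface that is visible of it).
- manip.masks_of(picture, name): "mask" (480x640 bool, what is visible of it).
The state is a dict: "clock": time; "joints": joint angles; "qd": joint speeds; "effort": joint torques, N m; "eef_pos": TCP position; "eef_rot": TCP orientation; "wrist_force": force on the tool from outside, world axes, zero at the start; "moment": the same for the moment, N m; "finger_gap": finger opening in mm.
Only numpy, scipy, OpenCV 4.12 (cv2) and the standard library are available. Lean on these libraries where they do the work, as an engineer would, in place of code of your own. Each camera call takes 0.05 s, during which the arm holds its last target. There are 200 camera calls.

## Working session

There is one attempt and no reset: what is moved stays moved. The work goes in short steps, Python scripts to look and compute and a shell command to move; the robot and the scene stay as the last step left them, time stands still between calls to the robot, and variables do not carry over. Pictures are saved under pics/ and viewed, about 8 in all and at most 12, crops included, and the job is handed in when it is done.

```bash
mkdir -p pics; cat > h.py <<'E'
import numpy as np, cv2, sys
from cell import manip
def save(p,n,crop=None,scale=1):
    im=cv2.cvtColor(p["pixels"],cv2.COLOR_RGB2BGR)
    if crop: x0,y0,x1,y1=crop; im=im[y0:y1,x0:x1]
    if scale!=1: im=cv2.resize(im,None,fx=scale,fy=scale,interpolation=cv2.INTER_CUBIC)
    cv2.imwrite("pics/"+n,im)
def proj(p,X):
    E=np.array(p["extrinsics"]); c=E[:3,:3]@np.array(X,float)+E[:3,3]
    return np.array([p["fx"]*c[0]/c[2]+p["cx"],p["fy"]*c[1]/c[2]+p["cy"]])
def ray(p,u,v,z):
    E=np.array(p["extrinsics"]);R=E[:3,:3];o=-R.T@E[:3,3]
    d=R.T@np.array([(u-p["cx"])/p["fx"],(v-p["cy"])/p["fy"],1])
    return o+d*(z-o[2])/d[2]
E
python3 - <<'E'
from h import *
for n in ["top","scene"]:
    p=manip.camera(n); save(p,n+"0.png")
    E=np.array(p["extrinsics"]);print(n,p["fx"],(-E[:3,:3].T@E[:3,3]).round())
    for k in ["crank","spindle_seat","spindle","tray"]:
        for d in manip.search_frame(p,k): print(k,round(d["conf"],2),np.round(d["location"]),proj(p,d["location"]).round())
print(manip.read_state())
E
```

```text
top 551.7454921329228 [ 345.   -3. 1153.]
crank 0.88 [ 536. -194.   48.] [412. 244.]
crank 0.67 [ 526. -349.   41.] [488. 249.]
spindle 0.74 [587.  40. 102.] [296. 214.]
tray 0.87 [504. 346.   3.] [152. 264.]
scene 440.36766043595827 [1128.  205.  556.]
crank 0.67 [ 542. -348.   42.] [158. 235.]
spindle_seat 0.58 [596.  44.  97.] [334. 268.]
spindle 0.88 [595.  47. 105.] [336. 264.]
tray 0.87 [508. 351.   6.] [519. 313.]
{'clock': 0.5, 'joints': array([-1.32459734e+00,  2.99944410e-01,  1.52102586e+00, -4.54544893e-05,
        1.32068893e+00, -6.65615549e-02]), 'qd': array([9.54845460e-05, 2.78975048e-04, 6.94888602e-04, 2.31976831e-04,
       2.90466791e-04, 2.58401861e-04]), 'effort': array([-5.57618441e-04, -5.31346571e+01, -3.52741671e+01,  7.08579412e-02,
        2.14357622e-02, -2.63833840e-05]), 'eef_pos': array([ 169.22881766, -523.29775348,  205.41026197]), 'eef_rot': array([-3.14152333e+00,  3.95162815e-05,  3.12771793e-01]), 'wrist_force': array([-0.26916495,  0.03327201, -0.29380224]), 'moment': array([ 0.01191878, -0.01551257,  0.00043915]), 'finger_gap': 94.05958488676347}
```

View pics/top0.png

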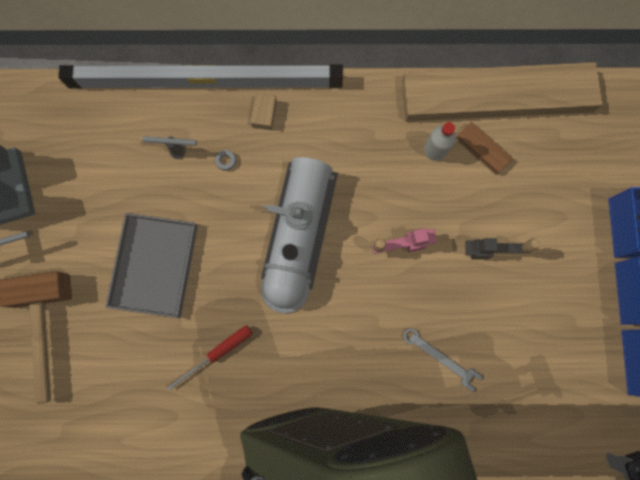

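View pics/scene0.png

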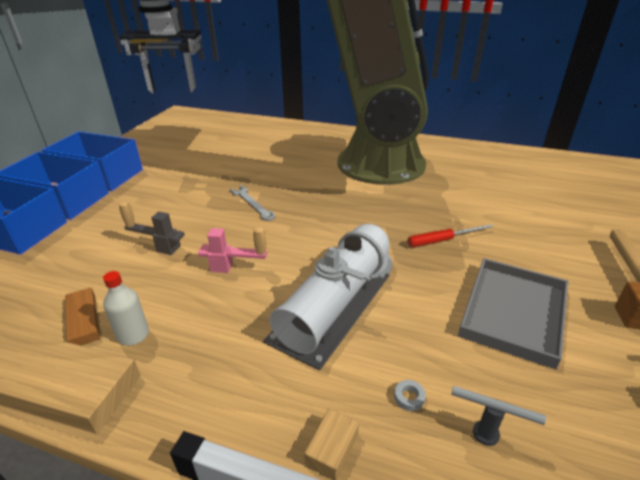

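The top view shows the dark crank at (488,249) with its handle to the right (-y). The pink look-alike is at (410,241), the shaft at (299,213) with its pointer left to (265,209), the pipe mouth at the top, and the tray at (152,265). Next I zoom in to get precise angles.

```bash
python3 - <<'E'
from h import *
p=manip.camera("top")
a=cv2.cvtColor(p["pixels"],cv2.COLOR_RGB2BGR)
c=cv2.resize(a[215:280,450:550],None,fx=8,fy=8,interpolation=cv2.INTER_CUBIC)
cv2.imwrite("pics/crank1.png",c)
c=cv2.resize(a[150:250,250:350],None,fx=6,fy=6,interpolation=cv2.INTER_CUBIC)
cv2.imwrite("pics/spin1.png",c)
for k in ["crank","spindle_seat","spindle","tray"]:
    for d in manip.masks_of(p,k):
        m=d["mask"]; ys,xs=np.nonzero(m); 
        print(k,round(d["conf"],2),m.sum(),xs.min(),xs.max(),ys.min(),ys.max(),cv2.minAreaRect(np.c_[xs,ys].astype(np.float32)))
E
```

```text
crank 0.96 905 372 436 229 252 ((403.9356384277344, 243.22959899902344), (20.70687484741211, 64.80742645263672), 76.60750579833984)
crank 0.9 1057 465 539 238 259 ((502.0, 248.5), (21.0, 74.0), 90.0)
spindle_seat 0.6 559 264 309 203 225 ((286.5, 214.0), (22.0, 45.0), 90.0)
spindle 0.78 556 265 309 203 225 ((287.0, 214.0), (22.0, 44.0), 90.0)
tray 0.85 7326 106 197 213 318 ((151.1038818359375, 265.0406799316406), (77.40849304199219, 99.0688705444336), 10.080597877502441)
```

View pics/crank1.png

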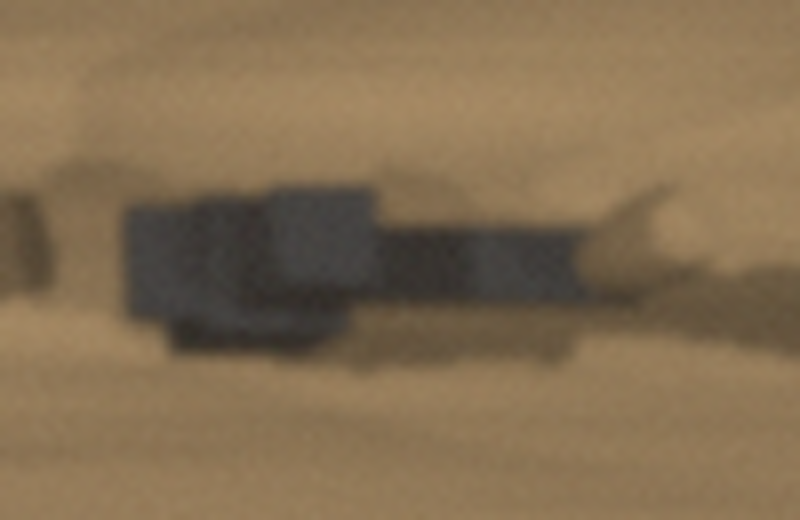

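View pics/spin1.png

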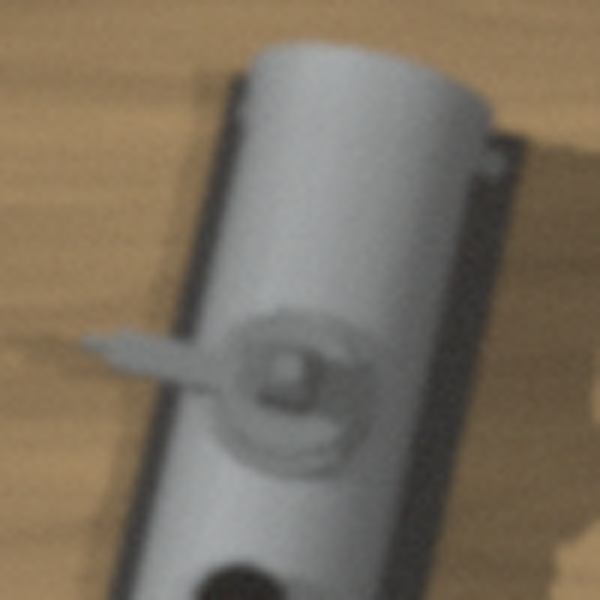

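The crank's arm lies almost exactly along -y. The neck top is at about (489.9,244.1), the shaft tip at about (298,211.5), and the pointer tip at about (264,207). Next I fit the silhouettes in both cameras.

```bash
cat > fit.py <<'E'
from h import *
from scipy.optimize import minimize
def box(x0,x1,y0,y1,z0,z1): return [[x,y,z] for x in(x0,x1) for y in(y0,y1) for z in(z0,z1)]
def cyl(x,y,r,z0,z1): return [[x+r*np.cos(t),y+r*np.sin(t),z] for t in np.linspace(0,6.28,24) for z in(z0,z1)]
CR=[box(-18,18,-18,18,0,44),box(-13,13,-13,13,44,85),box(-38,94,-10,10,34,44),cyl(84,0,12,44,98)]
TR=[box(-100,100,-75,75,0,25)]
def sil(p,parts,x,y,yaw,z=0,S=4):
    E=np.array(p["extrinsics"]);m=np.zeros((480*S,640*S),np.uint8);c,s=np.cos(yaw),np.sin(yaw)
    for P in parts:
        P=np.array(P)@np.array([[c,s,0],[-s,c,0],[0,0,1]])+[x,y,z]
        q=P@E[:3,:3].T+E[:3,3]; uv=np.c_[p["fx"]*q[:,0]/q[:,2]+p["cx"],p["fy"]*q[:,1]/q[:,2]+p["cy"]]
        h=cv2.convexHull(((uv+.5)*S-.5).astype(np.float32)).round().astype(np.int32)
        cv2.fillConvexPoly(m,h,255)
    return cv2.resize(m,(640,480),interpolation=cv2.INTER_AREA)/255.
def fit(views,parts,g,z=0):
    def f(v):
        e=0
        for p,m in views:
            s=sil(p,parts,v[0],v[1],v[2]/50,z); e+=np.abs(s-m).sum()/m.sum()
        return e
    r=minimize(f,[g[0],g[1],g[2]*50],method="Nelder-Mead",options=dict(initial_simplex=[[g[0]+a,g[1]+b,g[2]*50+c] for a,b,c in((-6,-6,-6),(8,0,0),(0,8,0),(0,0,8))]))
    return r.x[0],r.x[1],r.x[2]/50,r.fun
E
python3 - <<'E'
from fit import *
V={n:manip.camera(n) for n in("top","scene")}
def near(n,k,uv):
    L=[d["mask"] for d in manip.masks_of(V[n],k)]
    L=[m for m in L if np.hypot(*(np.argwhere(m).mean(0)[::-1]-uv))<35]
    return L[0] if L else None
for k,parts,g,c in(("crank",CR,(533,-295,-1.57),{"top":(502,248),"scene":(155,232)}),("tray",TR,(505,348,1.4),{"top":(152,265),"scene":(517,312)})):
    vs=[(V[n],near(n,k,c[n])) for n in V]; vs=[v for v in vs if v[1] is not None]
    for gg in ([vs]+[[v] for v in vs]): print(k,len(gg),np.round(fit(gg,parts,g),3))
p=V["top"]
px=lambda c,o,s:(np.array(c)+.5)/s-.5+o
for nm,c,z in(("shafttop",(291,368),130),("collar",(298,392),100),("ptip",(85,345),100),("shaftfootmid",(290,382),115)):
    print(nm,ray(p,*px(c,(250,150),6),z).round(1))
print("neck",ray(p,*px((323,236),(450,215),8),85).round(1))
# pipe edges (dark base-plate left edge) in crop
a=ray(p,*px((237,75),(250,150),6),10);b=ray(p,*px((115,590),(250,150),6),10);print("pipe",np.degrees(np.arctan2(*(a-b)[1::-1])))
a=ray(p,*px((525,140),(250,150),6),10);b=ray(p,*px((425,590),(250,150),6),10);print("pipe",np.degrees(np.arctan2(*(a-b)[1::-1])))
s=V["scene"];save(s,"sc1.png",(250,200,410,370),5/1.4)
E
```

```text
crank 2 [ 5.30017e+02 -3.39555e+02 -1.57000e+00  2.57000e-01]
crank 1 [ 5.30024e+02 -3.40541e+02 -1.57000e+00  9.40000e-02]
crank 1 [ 5.28452e+02 -3.41243e+02 -1.55800e+00  1.47000e-01]
tray 2 [500.283 343.608   0.973   0.814]
tray 1 [4.99766e+02 3.42354e+02 1.83000e+00 3.94000e-01]
tray 1 [5.04490e+02 3.40261e+02 1.07300e+00 4.07000e-01]
shafttop [587.1  35.6 130. ]
collar [586.2  34.4 100. ]
ptip [602.  104.1 100. ]
shaftfootmid [586.   36.5 115. ]
neck [ 530.  -340.1   85. ]
pipe -12.408100108007467
pipe -12.532741768672306
```

View pics/sc1.png

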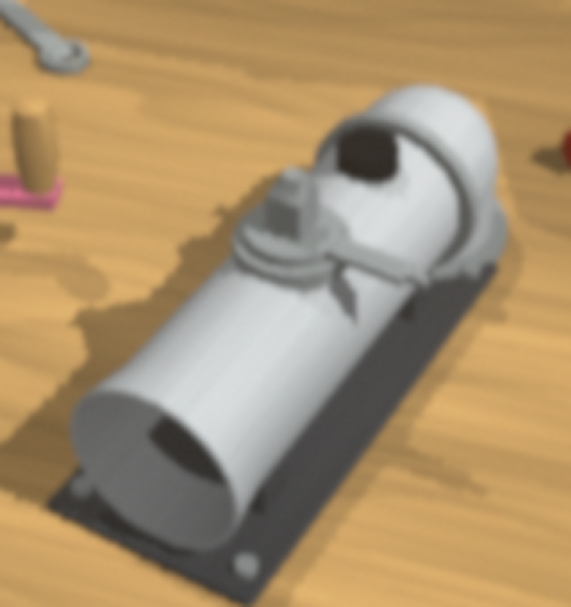

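The crank is at (530,-340), yaw about -90°, and both views agree. The seat is near (586.5,35). The scene crop shows the shaft tip at about (331,248) px with the pointer across the pipe. I'm moving towards the crank with the tool turning to yaw 90°, jaws across the arm.

```bash
python3 -m crank '[{"offset":[0.03,0.015,0],"spin":6},{"offset":[0.06,0.03,0],"spin":12},{"offset":[0.09,0.046,0],"spin":18},{"offset":[0.12,0.061,0],"spin":24},{"offset":[0.15,0.076,0],"spin":30},{"offset":[0.18,0.091,0],"spin":36},{"offset":[0.21,0.107,0],"spin":42},{"offset":[0.24,0.122,0],"spin":48}]' 1 40
python3 - <<'E'
from fit import *
s=manip.camera("scene");p=manip.camera("top")
print("sc shafttop",ray(s,330.9,247.8,130).round(1),"collar",ray(s,330.8,266.8,100).round(1))
for v in(p,s):
    for d in manip.masks_of(v,"tray")[:1]:
        m=d["mask"]
        for g in((502,343,-.17),(502,343,.15)): print("tray",np.round(fit([(v,m)],TR,g),3))
    for d in manip.masks_of(v,"crank"):
        m=d["mask"]
        if np.argwhere(m).mean(0)[1]>470 or (v is s and np.argwhere(m).mean(0)[1]<180): print("cr",np.round(fit([(v,m)],CR,(535,-335,-1.45)),3))
E
```

```text
clock: 1.72
eef_pos: [410.6, -400.2, 205.6]
eef_rot: [3.141, 0.0, 1.156]
wrist_force: [-0.1, -0.9, -0.8]
finger_gap: 94.5
sc shafttop [586.9  36.1 130. ] collar [597.9  39.6 100. ]
tray [ 5.00460e+02  3.43271e+02 -1.54000e-01  3.00000e-02]
tray [ 5.00751e+02  3.43145e+02 -1.50000e-01  3.00000e-02]
cr [ 5.30092e+02 -3.39928e+02 -1.57100e+00  9.30000e-02]
tray [ 4.99505e+02  3.42964e+02 -1.44000e-01  2.50000e-02]
tray [ 4.99493e+02  3.42889e+02 -1.43000e-01  2.50000e-02]
cr [ 5.28604e+02 -3.42145e+02 -1.58300e+00  1.33000e-01]
```

```bash
python3 -m crank '[{"offset":[0.03,0.015,0],"spin":6},{"offset":[0.06,0.03,0],"spin":12},{"offset":[0.09,0.045,-0.01],"spin":18},{"offset":[0.1195,0.06,-0.03],"spin":23.8},{"offset":[0.1195,0.06,-0.05],"spin":23.8},{"offset":[0.1195,0.06,-0.07],"spin":23.8},{"offset":[0.1195,0.06,-0.085],"spin":23.8},{"offset":[0.1195,0.06,-0.09],"spin":23.8}]'
```

```text
clock: 2.68
eef_pos: [526.4, -342.1, 112.9]
eef_rot: [-3.138, -0.002, 1.562]
wrist_force: [-0.0, 0.0, 0.9]
finger_gap: 93.7
```

```bash
python3 -m crank '[{"offset":[0,0,-0.01],"spin":0},{"offset":[0,0,-0.02],"spin":0},{"offset":[0,0,-0.03],"spin":0},{"offset":[0,0,-0.04],"spin":0},{"offset":[0,0,-0.05],"spin":0},{"offset":[0,0,-0.058],"spin":0},{"offset":[0,0,-0.066],"spin":0},{"offset":[0,0,-0.066],"spin":0}]'
```

```text
clock: 3.35
eef_pos: [525.8, -341.6, 45.0]
eef_rot: [-3.137, -0.003, 1.562]
wrist_force: [-1.0, 0.5, -1.6]
finger_gap: 94.0
```

```bash
python3 -m crank '[{"offset":[0.004,0.0015,0.005],"spin":0.5},{"offset":[0.004,0.0015,0.005],"spin":0.5},{"offset":[0.004,0.0015,0.005],"spin":0.5},{"offset":[0.004,0.0015,0.005],"spin":0.5},{"offset":[0.004,0.0015,0.005],"spin":0.5},{"offset":[0.004,0.0015,0.005],"spin":0.5},{"offset":[0.004,0.0015,0.005],"spin":0.5},{"offset":[0.004,0.0015,0.005],"spin":0.5}]'
```

```text
clock: 4.02
eef_pos: [529.8, -340.2, 50.1]
eef_rot: [-3.137, -0.003, 1.57]
wrist_force: [0.3, -0.6, 0.0]
finger_gap: 93.8
```

```bash
python3 -m crank '[{"offset":[0,0,0],"spin":0},{"offset":[0,0,0],"spin":0},{"offset":[0,0,0],"spin":0},{"offset":[0,0,0],"spin":0},{"offset":[0,0,0],"spin":0},{"offset":[0,0,0],"spin":0},{"offset":[0,0,0],"spin":0},{"offset":[0,0,0],"spin":0}]' 0 50
```

```text
clock: 4.68
eef_pos: [529.8, -340.2, 50.1]
eef_rot: [-3.137, -0.003, 1.57]
wrist_force: [0.6, -0.3, -0.2]
finger_gap: 43.9
```

```bash
python3 -m crank '[{"offset":[0,0,0],"spin":0},{"offset":[0,0,0],"spin":0},{"offset":[0,0,0],"spin":0},{"offset":[0,0,0],"spin":0},{"offset":[0,0,0],"spin":0},{"offset":[0,0,0],"spin":0},{"offset":[0,0,0],"spin":0},{"offset":[0,0,0],"spin":0}]'
```

```text
clock: 5.35
eef_pos: [529.8, -340.2, 50.1]
eef_rot: [-3.137, -0.003, 1.57]
wrist_force: [-0.2, -0.1, 0.7]
finger_gap: 25.6
```

Gripped at a 26 mm gap; lifting.

```bash
python3 -m crank '[{"offset":[0,0,0.01],"spin":0},{"offset":[0,0,0.03],"spin":0},{"offset":[0,0,0.055],"spin":0},{"offset":[0,0,0.08],"spin":0},{"offset":[0,0,0.105],"spin":0},{"offset":[0,0,0.13],"spin":0},{"offset":[0,0,0.145],"spin":0},{"offset":[0,0,0.15],"spin":0}]'
```

```text
clock: 6.02
eef_pos: [530.3, -340.6, 203.4]
eef_rot: [-3.14, -0.001, 1.57]
wrist_force: [-1.0, 0.2, -3.4]
finger_gap: 25.8
```

```bash
python3 -m crank '[{"offset":[0.003,0.02,0],"spin":-1},{"offset":[0.009,0.05,0],"spin":-3},{"offset":[0.014,0.08,0],"spin":-5},{"offset":[0.019,0.11,0],"spin":-7},{"offset":[0.024,0.14,0],"spin":-9},{"offset":[0.03,0.17,0],"spin":-11},{"offset":[0.034,0.195,0],"spin":-12},{"offset":[0.036,0.21,0],"spin":-12.7}]'
```

```text
clock: 6.68
eef_pos: [566.1, -127.9, 202.6]
eef_rot: [-3.138, -0.001, 1.349]
wrist_force: [-0.1, -0.5, -3.1]
finger_gap: 25.7
```

```bash
python3 -m crank '[{"offset":[0.003,0.025,0],"spin":0},{"offset":[0.007,0.055,0],"spin":0},{"offset":[0.011,0.085,0],"spin":0},{"offset":[0.015,0.115,0],"spin":0},{"offset":[0.018,0.14,0],"spin":0},{"offset":[0.02,0.155,0],"spin":0},{"offset":[0.021,0.164,0],"spin":0},{"offset":[0.021,0.164,0],"spin":0}]'
python3 - <<'E'
from fit import *
for n in("top","scene"):
    p=manip.camera(n)
    L=manip.masks_of(p,"crank")
    for d in L:
        m=d["mask"];c=np.argwhere(m).mean(0)[::-1];print(n,c.round(),m.sum())
        S=sil(p,CR,587,36,np.radians(-102.7),153)>.5
        if (S&m).sum()>.3*m.sum(): print("fit",np.round(fit([(p,m)],CR,(587,36,np.radians(-102.7)),153),3))
    a=p["pixels"].copy(); save(p,n+"2.png",(250,130,370,250) if n=="top" else (240,150,440,350),3 if n=="scene" else 5)
st=manip.read_state();print(st["eef_pos"],st["moment"])
E
```

```text
clock: 7.35
eef_pos: [586.9, 37.5, 201.9]
eef_rot: [-3.137, -0.001, 1.351]
wrist_force: [-0.4, -0.4, -3.1]
finger_gap: 25.7
top [407. 242.] 1025
top [341. 210.] 259
fit [584.153  36.292  -1.773   4.216]
scene [317. 210.] 2155
fit [ 5.86722e+02  3.42470e+01 -1.80400e+00  2.70000e-01]
scene [230. 249.] 1528
[587.01465234  35.02346031 202.4263191 ] [ 0.006634   -0.01947899 -0.00775504]
```

View pics/scene2.png

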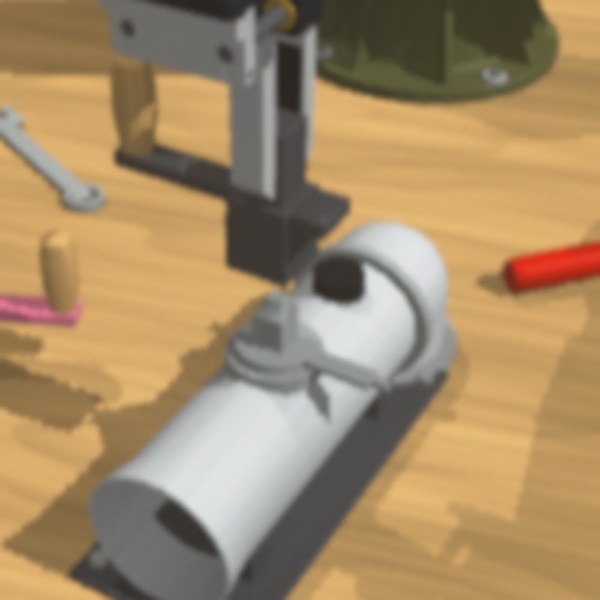

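The crank hangs just over the shaft at (283,300) in the crop, with its flats parallel to the shaft. Now I lower it gently.

```bash
python3 -m crank '[{"offset":[0,0.0008,-0.005],"spin":0},{"offset":[0,0.0008,-0.01],"spin":0},{"offset":[0,0.0008,-0.014],"spin":0},{"offset":[0,0.0008,-0.018],"spin":0},{"offset":[0,0.0008,-0.022],"spin":0},{"offset":[0,0.0008,-0.025],"spin":0},{"offset":[0,0.0008,-0.028],"spin":0},{"offset":[0,0.0008,-0.03],"spin":0}]'
```

```text
clock: 8.22
eef_pos: [587.0, 35.9, 172.0]
eef_rot: [-3.138, -0.001, 1.348]
wrist_force: [-0.7, 0.4, -2.3]
finger_gap: 25.8
```

```bash
python3 -m crank '[{"offset":[0,0,-0.002],"spin":0},{"offset":[0,0,-0.004],"spin":0},{"offset":[0,0,-0.006],"spin":0},{"offset":[0,0,-0.008],"spin":0},{"offset":[0,0,-0.01],"spin":0},{"offset":[0,0,-0.012],"spin":0},{"offset":[0,0,-0.013],"spin":0},{"offset":[0,0,-0.014],"spin":0}]'
```

```text
clock: 8.88
eef_pos: [587.3, 36.7, 158.3]
eef_rot: [-3.138, -0.003, 1.349]
wrist_force: [1.4, 6.3, -0.1]
finger_gap: 25.6
```

```bash
python3 -m crank '[{"offset":[0,0.001,0],"spin":0},{"offset":[0,0.001,-0.002],"spin":0},{"offset":[0,0.001,-0.004],"spin":0},{"offset":[0,0.001,-0.005],"spin":0},{"offset":[0,0.001,-0.006],"spin":0},{"offset":[0,0.001,-0.007],"spin":0},{"offset":[0,0.001,-0.008],"spin":0},{"offset":[0,0.001,-0.009],"spin":0}]'
```

```text
clock: 9.55
eef_pos: [587.4, 37.6, 150.0]
eef_rot: [-3.139, -0.003, 1.349]
wrist_force: [-6.2, 0.3, 13.3]
finger_gap: 26.1
```

Seated: contact at z=150, so the hub is at 100. Turning clockwise.

```bash
python3 -m crank '[{"offset":[-0.0005,0,0],"spin":-3},{"offset":[-0.0005,0,0],"spin":-8},{"offset":[-0.0005,0,0],"spin":-13},{"offset":[-0.0005,0,0],"spin":-18},{"offset":[-0.0005,0,0],"spin":-23},{"offset":[-0.0005,0,0],"spin":-28},{"offset":[-0.0005,0,0],"spin":-33},{"offset":[-0.0005,0,0],"spin":-36}]'; python3 -c "
from h import *;print(manip.read_state()['moment'])"
```

```text
clock: 10.22
eef_pos: [587.8, 37.9, 150.5]
eef_rot: [-3.14, -0.005, 0.716]
wrist_force: [5.4, 2.8, -3.9]
finger_gap: 25.8
[ 0.5341876  -1.28732214  0.12671084]
```

```bash
python3 -m crank '[{"offset":[0,0,-0.0005],"spin":-4},{"offset":[0,0,-0.0005],"spin":-10},{"offset":[0,0,-0.0005],"spin":-16},{"offset":[0,0,-0.0005],"spin":-22},{"offset":[0,0,-0.0005],"spin":-28},{"offset":[0,0,-0.0005],"spin":-34},{"offset":[0,0,-0.0005],"spin":-40},{"offset":[0,0,-0.0005],"spin":-44}]'; python3 -c "
from h import *;print(manip.read_state()['moment'])"
```

```text
clock: 10.88
eef_pos: [588.0, 38.1, 150.4]
eef_rot: [-3.14, -0.006, -0.058]
wrist_force: [-0.6, 0.9, -0.5]
finger_gap: 25.8
[0.37000136 0.10811299 0.19431517]
```

```bash
python3 -m crank '[{"offset":[0,0,-0.0005],"spin":-2},{"offset":[0,0,-0.0005],"spin":-4},{"offset":[0,0,-0.0005],"spin":-6},{"offset":[0,0,-0.0005],"spin":-7},{"offset":[0,0,-0.0005],"spin":-8},{"offset":[0,0,-0.0005],"spin":-9},{"offset":[0,0,-0.0005],"spin":-10},{"offset":[0,0,-0.0005],"spin":-11}]'; python3 -c "
from h import *;print(manip.read_state()['moment'])"
```

```text
clock: 11.55
eef_pos: [588.1, 38.1, 150.3]
eef_rot: [-3.14, -0.006, -0.251]
wrist_force: [-3.4, -0.0, 5.4]
finger_gap: 25.5
[0.20503659 0.707486   0.18931534]
```

```bash
python3 -m crank '[{"offset":[0,0,0],"spin":-1},{"offset":[0,0,0],"spin":-2},{"offset":[0,0,0],"spin":-3},{"offset":[0,0,0],"spin":-4},{"offset":[0,0,0],"spin":-5},{"offset":[0,0,0],"spin":-6},{"offset":[0,0,0],"spin":-7},{"offset":[0,0,0],"spin":-7}]'; python3 -c "
from h import *;print(manip.read_state()['moment'])"
```

```text
clock: 12.22
eef_pos: [588.1, 38.2, 150.3]
eef_rot: [-3.14, -0.006, -0.375]
wrist_force: [-4.0, 0.4, 3.1]
finger_gap: 25.6
[0.19104321 0.71459335 0.12724286]
```

```bash
python3 -m crank '[{"offset":[0,0,0],"spin":-1},{"offset":[0,0,0],"spin":-2},{"offset":[0,0,0],"spin":-3},{"offset":[0,0,0],"spin":-4},{"offset":[0,0,0],"spin":-5},{"offset":[0,0,0],"spin":-5},{"offset":[0,0,0],"spin":-5},{"offset":[0,0,0],"spin":-5}]'
python3 - <<'E'
from h import *
print(manip.read_state()['moment'],manip.read_state()['eef_rot'])
save(manip.camera("scene"),"sc3.png",(230,130,430,330),3);save(manip.camera("top"),"top3.png",(240,140,390,290),4)
E
```

```text
clock: 12.88
eef_pos: [588.1, 38.2, 150.3]
eef_rot: [-3.14, -0.007, -0.461]
wrist_force: [-2.2, 0.1, 2.8]
finger_gap: 25.9
[0.11738045 0.48216125 0.93541919] [-3.13982716 -0.00654249 -0.46148121]
```

View pics/sc3.png

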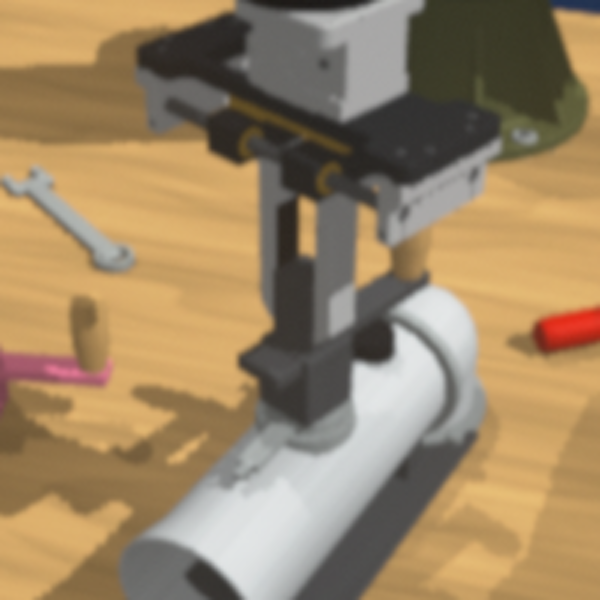

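The moment jumped to 0.94 N m and the pointer at (245,465) lies along the pipe towards the mouth, so it's at the stop. One short extra push, then back off within the play and lift.

```bash
python3 -m crank '[{"offset":[0,0,0],"spin":-1},{"offset":[0,0,0],"spin":-2},{"offset":[0,0,0],"spin":-2},{"offset":[0,0,0],"spin":-2},{"offset":[0,0,0],"spin":-2},{"offset":[0,0,0],"spin":-2},{"offset":[0,0,0],"spin":-2},{"offset":[0,0,0],"spin":-2}]'; python3 -c "
from h import *;print(manip.read_state()['moment'])"
```

```text
clock: 13.65
eef_pos: [588.1, 38.1, 150.3]
eef_rot: [-3.14, -0.007, -0.496]
wrist_force: [-0.9, -0.3, 1.8]
finger_gap: 25.6
[0.01651265 0.37955775 1.35367513]
```

```bash
python3 -m crank '[{"offset":[0,0,0],"spin":2},{"offset":[0,0,0],"spin":4},{"offset":[0,0,0],"spin":6},{"offset":[0,0,0],"spin":7},{"offset":[0,0,0],"spin":7},{"offset":[0,0,0.001],"spin":7},{"offset":[0,0,0.003],"spin":7},{"offset":[0,0,0.005],"spin":7}]'; python3 -c "
from h import *;print(manip.read_state()['moment'])"
```

```text
clock: 14.32
eef_pos: [588.0, 38.1, 155.1]
eef_rot: [-3.14, -0.006, -0.375]
wrist_force: [0.5, 0.8, -4.5]
finger_gap: 25.8
[0.2134001  0.04103864 0.03184948]
```

Torque is released and the crank is free; lifting straight off.

```bash
python3 -m crank '[{"offset":[0,0,0.005],"spin":0},{"offset":[0,0,0.01],"spin":0},{"offset":[0,0,0.018],"spin":0},{"offset":[0,0,0.026],"spin":0},{"offset":[0,0,0.034],"spin":0},{"offset":[0,0,0.042],"spin":0},{"offset":[0,0,0.05],"spin":0},{"offset":[0,0,0.055],"spin":0}]'
```

```text
clock: 14.98
eef_pos: [588.2, 38.1, 211.5]
eef_rot: [-3.14, -0.007, -0.375]
wrist_force: [-0.2, 0.4, -4.3]
finger_gap: 25.7
```

```bash
python3 - <<'E'
from h import *
save(manip.camera("scene"),"sc4.png",(230,180,430,380),3)
E
```

```text
(no output)
```

View pics/sc4.png

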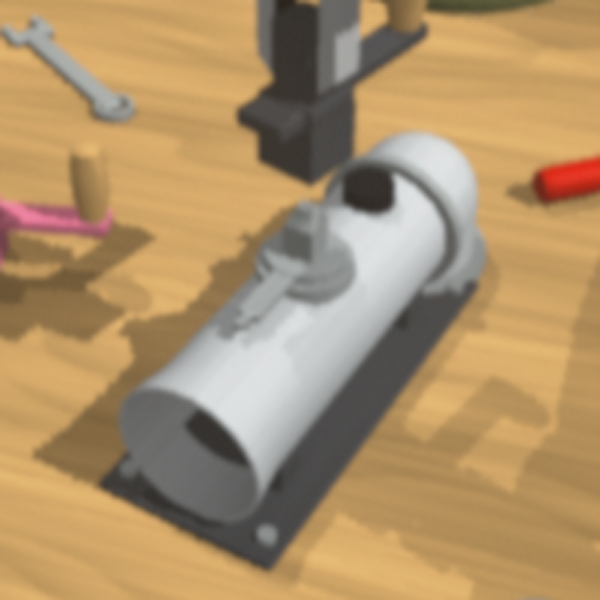

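The pointer now runs down the pipe towards the mouth, from (305,265) to (230,327). I'm carrying the crank to the tray and checking the pointer angle numerically.

```bash
python3 -m crank '[{"offset":[-0.006,0.02,0],"spin":5},{"offset":[-0.014,0.05,0],"spin":11},{"offset":[-0.023,0.08,0],"spin":17},{"offset":[-0.032,0.11,0],"spin":23},{"offset":[-0.04,0.14,0],"spin":29},{"offset":[-0.049,0.17,0],"spin":35},{"offset":[-0.056,0.195,0],"spin":40},{"offset":[-0.06,0.21,0],"spin":40}]'
python3 - <<'E'
from h import *
s=manip.camera("scene")
t=ray(s,306,289.3,100);print(t,np.degrees(np.arctan2(t[1]-37,t[0]-587.5)))
p=manip.camera("top");save(p,"top4.png",(240,140,390,290),4)
for v in (s,p):
    for d in manip.masks_of(v,"spindle")[:1]:
        m=d["mask"];q=np.array([ray(v,u,w,100)[:2] for w,u in np.argwhere(m)]);r=q-[587.5,37];i=np.argsort(-np.hypot(*r.T))[:12];print(np.hypot(*r[i].T).mean(),np.degrees(np.arctan2(*r[i].mean(0)[::-1])))
E
```

```text
clock: 15.7
eef_pos: [527.4, 250.5, 212.0]
eef_rot: [-3.139, -0.008, 0.33]
wrist_force: [-0.5, 0.3, -3.2]
finger_gap: 25.7
[661.3271345  19.8639692 100.       ] -13.067542330539153
68.02117172275665 -11.310144203761686
61.97342470584269 -12.905616604572913
```

View pics/top4.png

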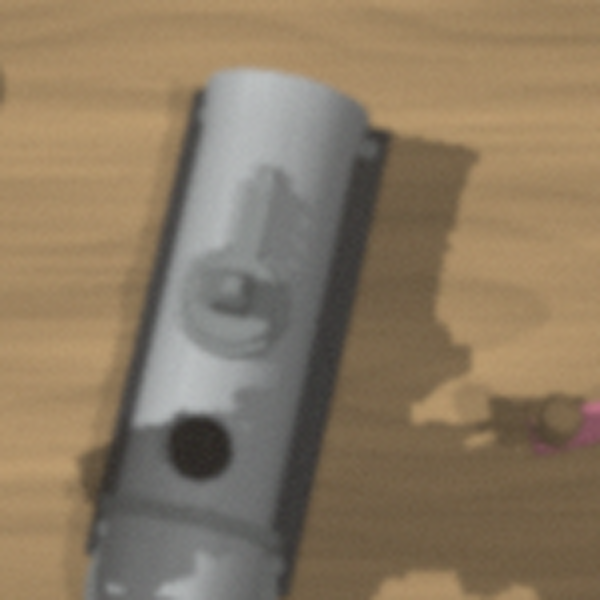

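In the top view the pointer from (235,295) to (268,172) is parallel to the pipe, about -12.4° measured against -12.4° for the pipe, so the gate is open. On to the tray.

```bash
python3 -m crank '[{"offset":[-0.007,0.025,0],"spin":0},{"offset":[-0.014,0.05,0],"spin":0},{"offset":[-0.02,0.072,0],"spin":0},{"offset":[-0.027,0.0925,-0.01],"spin":0},{"offset":[-0.027,0.0925,-0.035],"spin":0},{"offset":[-0.027,0.0925,-0.06],"spin":0},{"offset":[-0.027,0.0925,-0.085],"spin":0},{"offset":[-0.027,0.0925,-0.1],"spin":0}]'
```

```text
clock: 16.57
eef_pos: [501.2, 338.8, 109.1]
eef_rot: [-3.14, -0.005, 0.321]
wrist_force: [0.4, -0.3, -4.3]
finger_gap: 25.6
```

```bash
python3 -m crank '[{"offset":[0,0,-0.01],"spin":0},{"offset":[0,0,-0.02],"spin":0},{"offset":[0,0,-0.028],"spin":0},{"offset":[0,0,-0.034],"spin":0},{"offset":[0,0,-0.038],"spin":0},{"offset":[0,0,-0.041],"spin":0},{"offset":[0,0,-0.043],"spin":0},{"offset":[0,0,-0.044],"spin":0}]'
```

```text
clock: 17.23
eef_pos: [501.3, 338.9, 65.3]
eef_rot: [-3.14, -0.005, 0.322]
wrist_force: [0.4, 0.1, -2.8]
finger_gap: 25.5
```

```bash
python3 -m crank '[{"offset":[0,0,-0.002],"spin":0},{"offset":[0,0,-0.004],"spin":0},{"offset":[0,0,-0.006],"spin":0},{"offset":[0,0,-0.007],"spin":0},{"offset":[0,0,-0.008],"spin":0},{"offset":[0,0,-0.009],"spin":0},{"offset":[0,0,-0.0095],"spin":0},{"offset":[0,0,-0.01],"spin":0}]'
```

```text
clock: 17.9
eef_pos: [501.3, 338.9, 55.3]
eef_rot: [-3.14, -0.005, 0.322]
wrist_force: [0.4, -0.8, -3.8]
finger_gap: 25.3
```

```bash
python3 -m crank '[{"offset":[0,0,-0.0003],"spin":0},{"offset":[0,0,-0.0006],"spin":0},{"offset":[0,0,-0.0009],"spin":0},{"offset":[0,0,-0.0012],"spin":0},{"offset":[0,0,-0.0012],"spin":0},{"offset":[0,0,-0.0012],"spin":0},{"offset":[0,0,-0.0012],"spin":0},{"offset":[0,0,-0.0012],"spin":0}]'
```

```text
clock: 18.57
eef_pos: [501.5, 339.0, 55.1]
eef_rot: [-3.14, -0.006, 0.322]
wrist_force: [-3.7, -2.9, 7.3]
finger_gap: 25.9
```

Contact with the tray floor (about 11 N). Opening, but not fully, so the fingers stay well clear of everything.

```bash
python3 -m crank '[{"offset":[0,0,0],"spin":0},{"offset":[0,0,0],"spin":0},{"offset":[0,0,0],"spin":0},{"offset":[0,0,0],"spin":0},{"offset":[0,0,0],"spin":0},{"offset":[0,0,0],"spin":0},{"offset":[0,0,0],"spin":0},{"offset":[0,0,0],"spin":0}]' 0.7
```

```text
clock: 19.23
eef_pos: [501.5, 339.0, 55.0]
eef_rot: [-3.14, -0.006, 0.322]
wrist_force: [-0.5, -1.1, -0.5]
finger_gap: 65.7
```

```bash
python3 -m crank '[{"offset":[0,0,0.008],"spin":0},{"offset":[0,0,0.02],"spin":0},{"offset":[0,0,0.04],"spin":0},{"offset":[0,0,0.06],"spin":0},{"offset":[0,0,0.085],"spin":0},{"offset":[0,0,0.11],"spin":0},{"offset":[0,0,0.13],"spin":0},{"offset":[0,0,0.14],"spin":0}]'
python3 - <<'E'
from h import *
save(manip.camera("scene"),"sc5.png",(240,150,600,420),2)
E
```

```text
clock: 19.9
eef_pos: [502.1, 339.4, 199.3]
eef_rot: [-3.139, -0.011, 0.322]
wrist_force: [0.2, 0.2, 0.3]
finger_gap: 65.6
```

View pics/sc5.png

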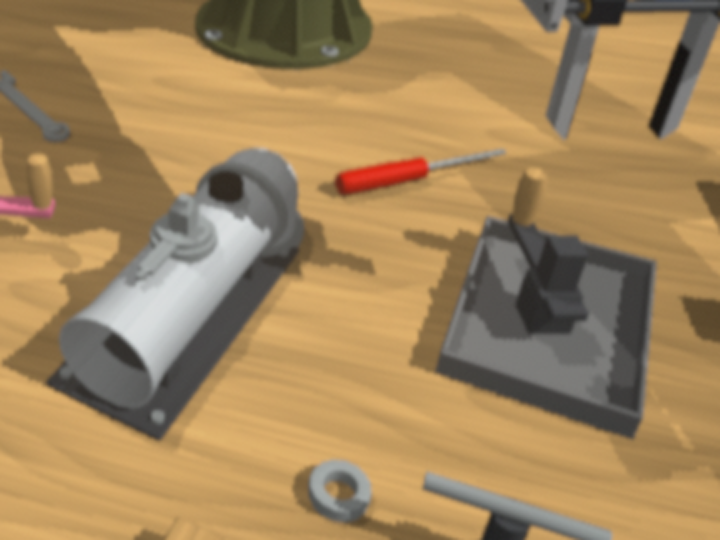

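The crank stands upright in the tray (about (550,285)), the gripper is clear above it, and the pointer still lies along the pipe. Handing in.

```bash
python3 -c "
from cell import manip;manip.sign_off()"
```

```text
the job is handed in; nothing more can be done
```

The gate is fully open and the crank is standing upright in the grey tray. I handed the job in at about 20 s of the 56 s allowed.

- **Fit:** I gripped the crank by its neck and lowered it onto the shaft. It made contact with the hub at 100 mm, the collar height given.
- **Turn:** I turned it clockwise until the resisting moment rose from about 0.15 to 1.35 N m at the stop.
- **Gate check:** After lifting the crank off, the pointer measured about -11.3° to -13.1° depending on camera and method. The pipe axis measured about -12.4°, so they agree within measuring error.
- **Tray:** The last picture shows the crank upright on the tray floor, the gripper clear above it, and the pointer still along the pipe.

One check disagreed: over the shaft, the top camera's crank fit was poor because the gripper hid it. I relied on the scene camera and the contact force there. No later check failed.

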